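Mix a well plate on the shaker: rocker, yellow, hold green

TASK

Give the well plate a mix on the plate shaker, with the fingertips and without picking anything up: switch the shaker on by pressing the white-barred end of its black rocker fully down, then push the yellow platform-release key right down so that it stays down, then press the green run key right down and keep it pressed; the program finishes while still holding the green key down. Never press the red stop key, press no key before its turn, and leave the well plate, the amber bottle, the petri dish and the marker where they are.

Things in the scene. Friction and masses are not known exactly. Their poses are not given: they have to be found in the camera images.
- shaker: white plate shaker, 230 (x) x 284 (y) x 64 mm, fixed; origin at the centre of its underside, x from its front (robot side) to its back, y left, z up. Front 100 mm: level deck 45 mm above the worktop, rocker at its left end, then a row of three square keys, centres 63 to 65 mm apart, whose colours change places from start to start. Behind: platform, top at 64 mm, with the well plate.
- rocker_press (a point): press here: top face of the front half (white bar) of the black rocker, 19 mm in front of its pivot; moves with it. Rocker 60 mm long along the shaker's x, 32 mm wide. Off: front half slopes up 18 degrees to the front, this point about 14 mm above the deck; on: front half level, 8 mm above the deck. Straight down takes about 3 N, then a stop.
- rocker (a joint): rocker angle in rad: 0 off (front end up), 0.32 fully on (front half level). It stays where it is left. It starts between 0 and 0.06.
- yellow_top (a point): yellow key cap, 32 mm square, rounded edges; top 15 mm above the shaker's front deck when up, 7 mm of travel straight down. The point is the centre of its top face and moves with it. This key needs about 3 N to move and stays where it is pushed (it does not spring back).
- yellow_key (a joint): how far the yellow key is pushed down in m: 0 up, 0.007 fully down; starts between 0 and 0.0015
- green_top (a point): green key cap, 32 mm square, rounded edges; top 15 mm above the shaker's front deck when up, 7 mm of travel straight down. The point is the centre of its top face and moves with it. Springs back up when let go: 2 N to start it, 5 N at full travel.
- green_key (a joint): how far the green key is pressed in m: 0 up, 0.007 fully down
- green_base: the green key with its 44 mm square black surround, 3 mm high, on the deck; origin at the centre of its underside, axes as the shaker's
- red_top (a point): red (stop) key cap, 32 mm square, rounded edges; top 15 mm above the shaker's front deck when up, 7 mm of travel straight down. The point is the centre of its top face and moves with it. Springs back like the green one. Not to be pressed.
- red_key (a joint): how far the red key is pressed in m: 0 up, 0.007 fully down
- well_plate: loose clear multi-well plate, 86 x 128 x 15 mm, lying on the shaker platform; origin at the centre of its underside. Leave it alone.
- amber_bottle: loose small amber bottle with black cap, 42 mm across, 81 mm high, standing right of the shaker; origin at the centre of its underside. Leave it alone.
- petri_dish: loose petri dish, 61 mm across, 15 mm high, left of the shaker; origin at the centre of its underside. Leave it alone.
- marker: loose white marker pen with black cap, 142 mm long, 13 mm thick, lying in front of the shaker; origin at the centre of its underside. Leave it alone.

How it is judged:
By the outcome, as a careful person would: the job done as asked, in the order asked, and still so for the second after the job is handed in, while the arm keeps its last pose, push and grip.
It also fails if it takes over 40 s, if anything falls off the work surface, if the arm or the gripper's body presses on something with over 40 N, if the wrist force passes 120 N, or if a joint passes its speed limit or range.

ROBOT

A 7-joint arm with a two-finger parallel gripper is mounted at the origin on a cart in front of the work surface, level with it; the furniture and walls round the work are solid. World frame = base frame: x ahead of the robot, y to its left, z up, the work surface at z = 0. Lengths are in m, angles in rad, forces in N, time in s.
With the tool pointing down it reaches from about 0.425 to 0.925 m from the base axis. Payload 6.8 kg.
Tool frame: the origin (TCP) lies midway between the tips of the shut fingers; the grasp point (between the pads) lies 19 mm behind it; z points along the fingers, x is the direction in which the jaws open and shut, and the axes are right-handed (so a half turn about z gives the same grasp; the last joint's range is limited). The gripper opens to 85 mm and grips with 20 to 120 N. Pads are 22 mm wide; open, the fingers measure 114 mm over their backs; the gripper's body (76 mm by 85 mm) begins 54 mm behind the grasp point. The pads swing forward as they close: fully open they stand 13 mm farther back than shut.
Start: joints at [-1.436, 0.477, 0.022, 1.555, -0.011, 1.109, -0.083], TCP at [0.162, 0.655, 0.231] pointing down, gripper open.
Joint ranges: [-2.96, 2.96], [-0.34, 2.1], [-1.41, 1.46], [0.24, 2.44], [-1.37, 4.51], [0.17, 1.92], [-2.96, 2.96]. Speed limits (rad/s): [2.39, 2.39, 3.14, 3.14, 3.14, 3.14, 3.14].

INTERFACE

Orientations are given as a rotation vector (axis times angle).
In Python, from bench import r gives the robot as it stands. The module is installed in compiled form; this text tells all that it offers.
- The arm moves only by the shell command python3 -m pendant 'ROWS' [OPENING] [FORCE]. ROWS is text: rows parted by semicolons, each of 4 numbers parted by spaces: the shift along the tool's x, y, z in cm, then the turn about the tool's z in degrees. A call has 1 to 8 rows; each row shifts and turns the pose as measured when the row begins, along the tool's axes as they then stand; what a row does not reach is not made up. A row lasts 1/12 s, in which the tool goes at most 41.7 mm and 7.16 degrees, less where a joint would pass 70% of its speed; a pose out of reach is approached as far as the arm can. A call with a gripper value outside its range is refused whole. OPENING is the closure in counts, from 0 (fully open) to 255 (shut), set as the call begins (- or left out, the last holds). The fingers move at their own pace and stop on an object; FORCE is the grip in N (left out, the last holds). Time passes only in rows, so rows that do not move let the fingers close. It gives the time, the measured TCP pose, the force and the opening at its end, in the units of the state.
- r.get_obs(): the state, without advancing time (a new reading comes with each control period).
- r.grab_frame(name): name is "scene" or "top"; returns a dict with "color" (400x640x3 uint8, red, green, blue), "fx", "fy", "cx", "cy" (pixels), "R" (3x3) and "t" (3): a world point X has camera coordinates R X + t. Camera axes: x right, y down, z forward; pixel columns grow to the right and rows downward; lengths in m; the calibration is good to about 2 mm. A picture is of the moment at which its call begins. There is no depth.
- r.hand_in(): hands the job in, once; it reports no verdict.
The state is a dict: "clock": time; "joints": joint angles; "qvel": joint speeds; "tau": joint torques, N m; "tcp_pos": TCP position; "orientation": TCP orientation; "contact_force": force on the tool from outside, world axes, zero at the start; "moment": the same for the moment, N m; "grip_width": finger opening in m.
Only numpy, scipy, OpenCV 4.12 (cv2) and the standard library are available. Lean on these libraries where they do the work, as an engineer would, in place of code of your own. Each camera call takes 0.05 s, during which the arm holds its last target.

## Working session

There is one attempt and no reset: what is moved stays moved. The work goes in short steps, Python scripts to look and compute and a shell command to move; the robot and the scene stay as the last step left them, time stands still between calls to the robot, and variables do not carry over. Pictures are saved under pics/ and viewed, and the job is handed in when it is done.

```bash
mkdir -p pics
python3 - <<'E'
from bench import r
import cv2,numpy as np
print(r.get_obs())
for n in("scene","top"):
    f=r.grab_frame(n);cv2.imwrite(f"pics/{n}0.png",f["color"][:,:,::-1]);np.savez(f"pics/{n}0.npz",**f)
    print(n,f["fx"],f["cx"],f["cy"],f["R"],f["t"],-f["R"].T@f["t"])
E
```

```text
{'clock': 0.0, 'joints': array([-1.43608681,  0.47780671,  0.02231515,  1.5564496 , -0.01152659,
        1.1092953 , -0.08310979]), 'qvel': array([ 0.00062587, -0.00058168,  0.00019149, -0.00116034,  0.00099509,
       -0.00233977, -0.00096119]), 'tau': array([-4.23626243e-04, -5.96452618e+01,  1.60769664e+00, -2.81183749e+01,
        1.25019587e-02,  9.57153534e-03, -1.38143014e-05]), 'tcp_pos': array([0.16214036, 0.65462693, 0.23032158]), 'orientation': array([ 2.47314983e+00,  1.93534165e+00, -2.16336493e-03]), 'contact_force': array([ 0.11766825, -0.0619652 , -0.30500363]), 'moment': array([-0.02814218,  0.09341701,  0.03888615]), 'grip_width': 0.08562143453374006}
scene 409.77374424663196 326.4415335939807 200.47182605559422 [[ 0.9151395  -0.40282179  0.01594699]
 [-0.29570743 -0.69762948 -0.65258733]
 [ 0.27400148  0.5924928  -0.75754569]] [-0.42780043  0.30839666  0.82861099] [ 0.25565162 -0.44812677  0.83578857]
top 514.0958815696112 324.13959581575796 203.6321644710212 [[-0.01395689 -0.99939466  0.03186707]
 [-0.996382    0.01122862 -0.08424267]
 [ 0.08383385 -0.03292754 -0.99593557]] [0.12170763 0.55668966 1.1032187 ] [0.46388715 0.15170938 1.14175331]
```

View pics/scene0.png

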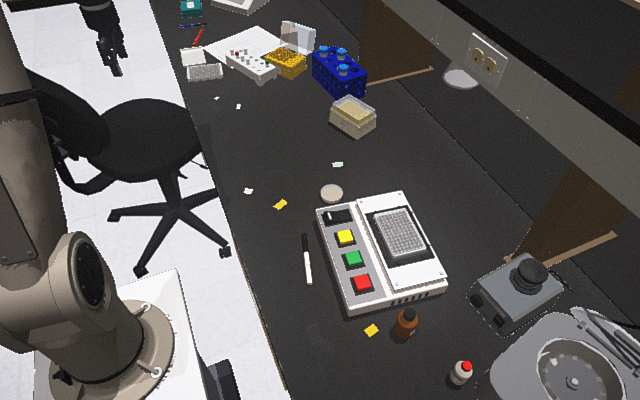

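View pics/top0.png

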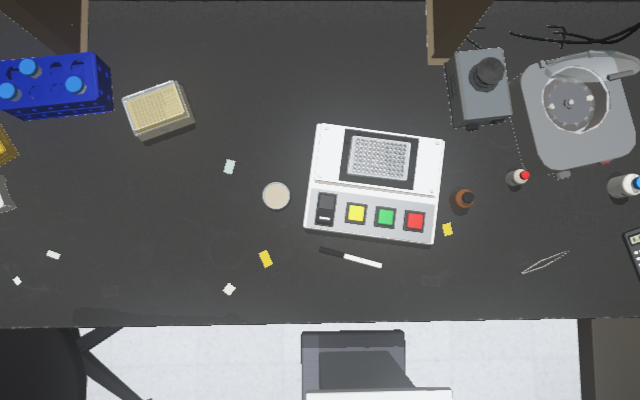

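The top view shows, from left to right, the rocker (325,210), yellow (356,213), green (386,216) and red (414,221). The marker is in front at (350,257), and the arm is outside this view.

```bash
cat > h.py <<'E'
import cv2,numpy as np
def ray(f,u,v):
    d=f["R"].T@np.array([(u-f["cx"])/f["fx"],(v-f["cy"])/f["fy"],1]);return -f["R"].T@f["t"],d
def onz(f,u,v,z):
    o,d=ray(f,u,v);return o+d*(z-o[2])/d[2]
def tri(f,p,g,q):
    a,d=ray(f,*p);b,e=ray(g,*q);s=np.linalg.lstsq(np.c_[d,-e],b-a,rcond=None)[0]
    P,Q=a+d*s[0],b+e*s[1];return (P+Q)/2,np.linalg.norm(P-Q)
def blobs(f,box):
    c=f["color"];h=cv2.cvtColor(c,cv2.COLOR_RGB2HSV);out={}
    for n,lo,hi in(("yellow",22,35),("green",45,80),("red",0,5)):
        m=cv2.inRange(h,(lo,150,110),(hi,255,255));k=np.zeros_like(m);x0,y0,x1,y1=box;k[y0:y1,x0:x1]=m[y0:y1,x0:x1]
        nn,l,s,ce=cv2.connectedComponentsWithStats(k);i=1+s[1:,4].argmax();rc=cv2.minAreaRect(np.argwhere(l==i)[:,::-1].astype(np.float32));out[n]=(ce[i],s[i],rc)
    return out
E
python3 - <<'E'
from h import *
S=dict(np.load("pics/scene0.npz"));T=dict(np.load("pics/top0.npz"))
a=blobs(S,(315,190,450,310));b=blobs(T,(300,190,440,245))
for n in a:
    print(n,a[n][0],a[n][1],b[n][0],b[n][1],"z60 top",onz(T,*b[n][0],.06).round(4),"scene",onz(S,*a[n][0],.06).round(4),"tri",*tri(T,b[n][0],S,a[n][0]))
cv2.imwrite("pics/tz.png",cv2.resize(T["color"][185:250,295:445,::-1],None,fx=5,fy=5,interpolation=cv2.INTER_CUBIC))
cv2.imwrite("pics/sz.png",cv2.resize(S["color"][185:310,300:450,::-1],None,fx=4.5,fy=4.5,interpolation=cv2.INTER_CUBIC))
E
```

```text
Traceback (most recent call last):
  File "h.py", line 13, in blobs
    nn,l,s,ce=cv2.connectedComponentsWithStats(k);i=1+s[1:,4].argmax();rc=cv2.minAreaRect(np.argwhere(l==i)[:,::-1].astype(np.float32));out[n]=(ce[i],s[i],rc)
                                                      ~~~~~~~~~~~~~~^^
ValueError: attempt to get argmax of an empty sequence
```

```bash
python3 - <<'E'
from h import *
S=dict(np.load("pics/scene0.npz"));T=dict(np.load("pics/top0.npz"))
for f,ps in((S,((345,237),(352,258),(362,283))),(T,((356,213),(386,216),(414,221)))):
    h=cv2.cvtColor(f["color"],cv2.COLOR_RGB2HSV)
    for u,v in ps: print(f["color"][v,u],h[v,u])
E
sed -i 's/"yellow",22,35/"yellow",24,36/; s/"green",45,80/"green",45,85/; s/"red",0,5/"red",0,8/; s/150,110/120,90/' h.py
sed -i "s/hi,255,255))/hi,255,255))|(cv2.inRange(h,(172,120,90),(180,255,255)) if n=='red' else 0)/" h.py
python3 - <<'E'
from h import *
S=dict(np.load("pics/scene0.npz"));T=dict(np.load("pics/top0.npz"))
cv2.imwrite("pics/tz.png",cv2.resize(T["color"][185:250,295:445,::-1],None,fx=5,fy=5,interpolation=cv2.INTER_CUBIC))
cv2.imwrite("pics/sz.png",cv2.resize(S["color"][185:310,300:450,::-1],None,fx=4.5,fy=4.5,interpolation=cv2.INTER_CUBIC))
a=blobs(S,(315,190,450,310));b=blobs(T,(300,190,440,245))
for n in a:
    print(n,a[n][0],a[n][1],b[n][0],b[n][1],"z60 top",onz(T,*b[n][0],.06).round(4),"scene",onz(S,*a[n][0],.06).round(4),"tri",*tri(T,b[n][0],S,a[n][0]))
E
```

```text
[248 248  57] [ 30 196 248]
[ 68 199  95] [ 66 168 199]
[248  67  57] [  2 196 248]
[242 243 120] [ 30 129 243]
[114 223 142] [ 68 125 223]
[241  98  93] [  1 157 241]
yellow [344.75342466 235.36986301] [337 229  16  13 146] [355.67117117 212.72972973] [348 205  16  16 222] z60 top [0.5349 0.0495 0.06  ] scene [0.5323 0.0437 0.06  ] tri [0.53530915 0.04881855 0.0519175 ] 0.00025340129850313464
green [353.0952381  257.41666667] [345 251  17  14 168] [385.24736842 216.61052632] [378 209  15  16 190] z60 top [ 0.5259 -0.0131  0.06  ] scene [ 0.5234 -0.0183  0.06  ] tri [ 0.5262218  -0.01415543  0.0523557 ] 0.00030601874976055515
red [362.05752212 282.10176991] [353 274  19  17 226] [414.52654867 220.56637168] [407 213  16  16 226] z60 top [ 0.5168 -0.0751  0.06  ] scene [ 0.5136 -0.0817  0.06  ] tri [ 0.5170748  -0.0771396   0.05011052] 0.000411459305072068
```

View pics/tz.png

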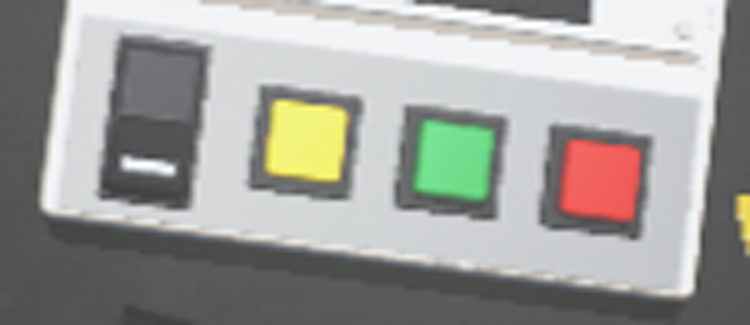

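View pics/sz.png

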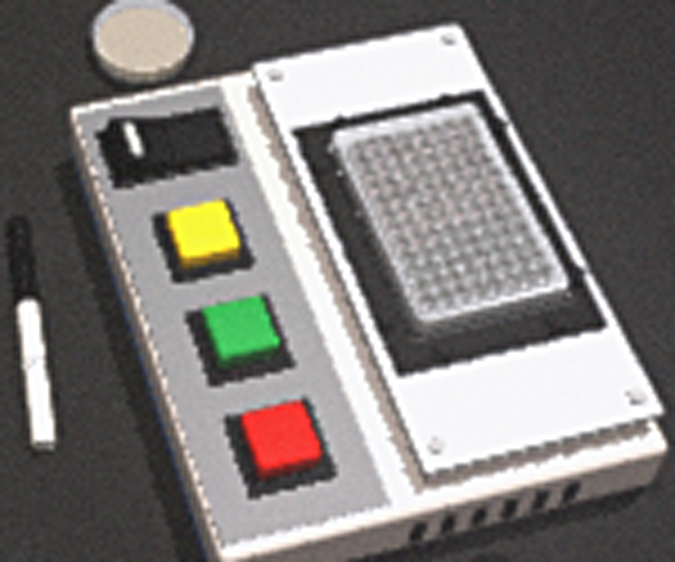

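Yellow to green to red spacing comes out at about 63 mm on the z=60 mm plane, as specified. The scene-view blobs include the cap sides, so I'll use the top view. Next I'll measure the rocker and work out the shifts.

```bash
cat > tg.py <<'E'
from h import *
T=dict(np.load("pics/top0.npz"));S=dict(np.load("pics/scene0.npz"))
b=blobs(T,(300,190,440,245));K={n:onz(T,*b[n][0],.06) for n in b}
Y=K["yellow"]-K["red"];Y/=np.linalg.norm(Y);X=np.array([Y[1],-Y[0],0])
fx=lambda p:(295+p[0]/5-.4,185+p[1]/5-.4)
E
cat > st.py <<'E'
from bench import r
import numpy as np,sys
from scipy.spatial.transform import Rotation as Ro
o=r.get_obs();R=Ro.from_rotvec(o["orientation"]).as_matrix()
print(o["clock"],o["tcp_pos"].round(4),"F",o["contact_force"].round(1),"w",o["grip_width"].round(3),"tx",np.degrees(np.arctan2(R[1,0],R[0,0])).round(2),"z",R[:,2].round(3))
if len(sys.argv)>1:
    t=np.array(list(map(float,sys.argv[1:4])));print("tool cm",(100*R.T@(t-o["tcp_pos"])).round(2))
E
python3 - <<'E'
from tg import *
print("yaw",np.degrees(np.arctan2(X[1],X[0])))
q={"rl":(120,37),"rr":(210,47),"fr":(190,208),"fl":(100,195)}
for n,z in(("rl",.045),("rr",.045),("fr",.06),("fl",.06)): q[n]=onz(T,*fx(q[n]),z)
print(q, np.linalg.norm(q["rl"]-q["rr"]),np.linalg.norm(q["fl"]-q["fr"]),np.linalg.norm(q["rl"]-q["fl"]))
piv=onz(T,*fx((163,118)),.053);bar=onz(T,*fx((148,166)),.060)
print("piv",piv,"bar",bar,(piv-bar)@X,"press",piv-.019*X)
print("rel yellow",(bar-K["yellow"])@X,(bar-K["yellow"])@Y,(piv-K["yellow"])@X,(piv-K["yellow"])@Y)
E
python3 st.py .5195 .113 .2
```

```text
yaw -8.266785243411501
{'rl': array([0.58138417, 0.12698905, 0.045     ]), 'rr': array([0.5766592 , 0.08839258, 0.045     ]), 'fr': array([0.50704956, 0.09878448, 0.06      ]), 'fl': array([0.5130007 , 0.13661958, 0.06      ])} 0.03888460771857126 0.038300270450317024 0.070668561026239
piv [0.54571917 0.1093421  0.053     ] bar [0.52497571 0.11623566 0.06      ] 0.021519093876459276 press [0.52691659 0.11207397 0.053     ]
rel yellow -0.01940824313364837 0.06458210308074952 0.0021108507428109075 0.06074271539837393Traceback (most recent call last):
  File "st.py", line 5, in <module>
    print(o["clock"],o["tcp_pos"].round(4),"F",o["contact_force"].round(1),"w",o["grip_width"].round(3),"tx",np.degrees(np.arctan2(R[1,0],R[0,0])).round(2),"z",R[:,2].round(3))
                                                                               ^^^^^^^^^^^^^^^^^^^^^
AttributeError: 'float' object has no attribute 'round'
```

```bash
sed -i 's/o\["grip_width"\].round(3)/round(float(o["grip_width"]),3)/' st.py; python3 st.py .525 .114 .16
```

```text
0.1 [0.1622 0.6547 0.2304] F [ 0.9  0.4 -0.2] w 0.085 tx 76.09 z [-0.    -0.002 -1.   ]
tool cm [-43.75  48.22   7.12]
```

```bash
python3 -m pendant '-2.7 3 0 -0.7;-2.7 3 0 -0.7;-2.7 3 0 -0.7;-2.7 3 0 -0.7;-2.7 3 0 -0.7;-2.7 3 0 -0.7;-2.7 3 0 -0.7;-2.7 3 0 -0.7' 255 40; python3 st.py .525 .114 .16
```

```text
clock: 0.77
tcp_pos: [0.3507, 0.3939, 0.2248]
orientation: [-2.349, -2.082, 0.013]
contact_force: [0.9, 0.2, 0.1]
grip_width: -0.0
0.7667 [0.3507 0.3939 0.2248] F [0.9 0.2 0.1] w -0.0 tx 83.09 z [-0.008 -0.004 -1.   ]
tool cm [-25.66  20.72   6.44]
```

```bash
python3 -m pendant '-3.2 2.6 0.2 0.1;-3.2 2.6 0.2 0.1;-3.2 2.6 0.2 0.1;-3.2 2.6 0.2 0.1;-3.2 2.6 0.2 0.1;-3.2 2.6 0.2 0.1;-3.2 2.6 0.2 0.1;-2 1.5 0.2 0.1'; python3 st.py .525 .114 .11
```

```text
clock: 1.43
tcp_pos: [0.5157, 0.1188, 0.2081]
orientation: [-2.368, -2.062, 0.013]
contact_force: [0.1, 0.8, -0.2]
grip_width: 0.0
1.4333 [0.5157 0.1188 0.2081] F [ 0.1  0.8 -0.2] w 0.0 tx 82.1 z [-0.007 -0.004 -1.   ]
tool cm [-0.3   1.06  9.8 ]
```

```bash
python3 -m pendant '-0.1 0.4 3 0;-0.1 0.3 3 0;-0.1 0.2 3 0;0 0 0 0;0 0 0 0'; python3 st.py .525 .114 .08
python3 - <<'E'
from bench import r
from h import *
for n in("scene","top"):
    f=r.grab_frame(n);np.savez(f"pics/{n}1.npz",**f)
    c=f["color"][:,:,::-1];c=c[130:310,270:450] if n=="scene" else c[130:260,270:450]
    cv2.imwrite(f"pics/{n}1.png",cv2.resize(c,None,fx=3.3,fy=3.3,interpolation=cv2.INTER_CUBIC))
E
```

```text
clock: 1.85
tcp_pos: [0.5286, 0.1033, 0.1162]
orientation: [2.383, 2.042, -0.011]
contact_force: [-0.1, -0.3, -0.2]
grip_width: 0.0002
1.85 [0.5286 0.1033 0.1162] F [-0.1 -0.3 -0.2] w 0.0 tx 81.18 z [-0.003 -0.007 -1.   ]
tool cm [ 1.03 -0.52  3.62]
```

View pics/scene1.png

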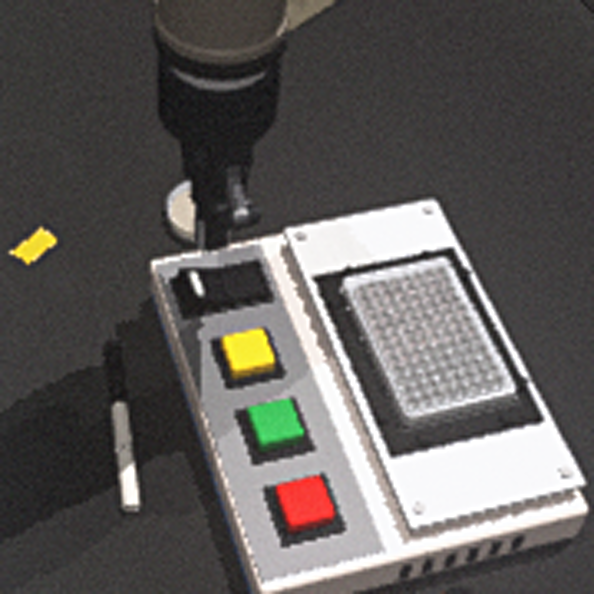

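View pics/top1.png

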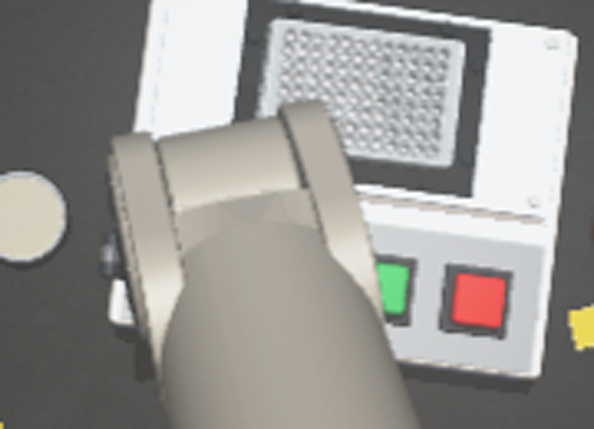

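The scene view shows the closed fingers above the rocker end, with nothing touched. The arm hides the rocker in the top view. I'll correct the lateral offset and descend to just above the rocker.

```bash
python3 -m pendant '0.5 -0.25 0.8 0;0.5 -0.25 0.8 0;0 0 0 0;0 0 0 0'; python3 st.py .525 .114 .07
```

```text
clock: 2.28
tcp_pos: [0.5273, 0.1187, 0.1044]
orientation: [2.378, 2.045, 0.004]
contact_force: [-0.5, 0.3, -0.3]
grip_width: 0.0002
2.2833 [0.5273 0.1187 0.1044] F [-0.5  0.3 -0.3] w 0.0 tx 81.41 z [ 0.005 -0.002 -1.   ]
tool cm [-0.49 -0.18  3.44]
```

```bash
python3 -m pendant '-0.4 -0.2 1 0;0 0 0.8 0;0 0 0.8 0;0 0 0 0;0 0 0 0'; python3 st.py .525 .114 .065;python3 -m pendant '0 0 0 0'; python3 st.py .525 .114 .065
```

```text
clock: 2.7
tcp_pos: [0.5248, 0.1154, 0.0765]
orientation: [2.376, 2.047, 0.007]
contact_force: [-0.4, -0.1, -0.3]
grip_width: -0.0002
2.7 [0.5248 0.1154 0.0765] F [-0.4 -0.1 -0.3] w -0.0 tx 81.49 z [ 0.007 -0.001 -1.   ]
tool cm [-0.13  0.04  1.15]
clock: 2.78
tcp_pos: [0.5245, 0.1151, 0.0761]
orientation: [2.377, 2.047, 0.005]
contact_force: [0.4, -0.2, -0.9]
grip_width: -0.0
2.7833 [0.5245 0.1151 0.0761] F [ 0.4 -0.2 -0.9] w -0.0 tx 81.47 z [ 0.006 -0.002 -1.   ]
tool cm [-0.1   0.06  1.11]
```

```bash
python3 -m pendant '0 0 0.6 0;0 0 0.5 0;0 0 0.3 0;0 0 0 0'; python3 st.py .525 .114 .053;  python3 -m pendant '0 0 0.4 0;0 0 0.3 0;0 0 0.2 0'; python3 st.py .525 .114 .053
```

```text
clock: 3.12
tcp_pos: [0.5254, 0.1151, 0.0612]
orientation: [2.377, 2.046, 0.007]
contact_force: [0.3, -0.2, 1.6]
grip_width: 0.0002
3.1167 [0.5254 0.1151 0.0612] F [ 0.3 -0.2  1.6] w 0.0 tx 81.44 z [ 0.007 -0.001 -1.   ]
tool cm [-0.11 -0.03  0.82]
clock: 3.37
tcp_pos: [0.5255, 0.1153, 0.0525]
orientation: [2.377, 2.046, 0.008]
contact_force: [-9.2, -2.1, 35.5]
grip_width: 0.0002
3.3667 [0.5255 0.1153 0.0525] F [-9.2 -2.1 35.5] w 0.0 tx 81.44 z [ 0.007 -0.001 -1.   ]
tool cm [-0.14 -0.03 -0.05]
```

The fingers reached a firm stop at z=0.0525, where 0.053 was expected for "on". I'll lift straight up and check.

```bash
python3 -m pendant '0 0 -1 0;0 0 -2 0;0 0 -2 0;0 0 0 0;0 0 0 0'; python3 st.py .535 .0495 .1
python3 - <<'E'
from bench import r
from h import *
for n in("scene",):
    f=r.grab_frame(n);np.savez(f"pics/{n}2.npz",**f)
    c=f["color"][:,:,::-1];c=c[170:300,300:420]
    cv2.imwrite(f"pics/{n}2.png",cv2.resize(c,None,fx=4.5,fy=4.5,interpolation=cv2.INTER_CUBIC))
E
```

```text
clock: 3.78
tcp_pos: [0.5253, 0.115, 0.1037]
orientation: [2.377, 2.046, 0.007]
contact_force: [-1.3, -0.2, 0.2]
grip_width: 0.0004
3.7833 [0.5253 0.115  0.1037] F [-1.3 -0.2  0.2] w 0.0 tx 81.43 z [ 0.007 -0.001 -1.   ]
tool cm [-6.33  1.93  0.39]
```

View pics/scene2.png

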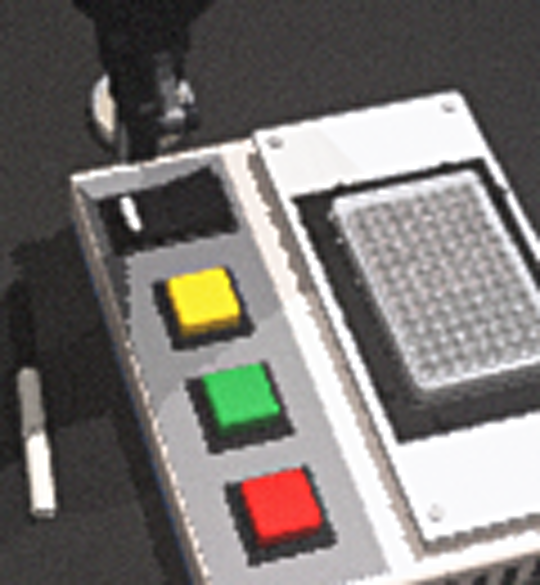

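The front half with the white bar is now down and the rear is up. Before going on, I'll put numbers on the bar height from the bar centroids.

Run:
```python
from h import *
for k in(0,2):
    f=dict(np.load(f"pics/scene{k}.npz"));g=f["color"].min(2).astype(float)[208:226,324:335]
    w=np.clip(g-110,0,None);v,u=np.mgrid[208:226,324:335];print((w*u).sum()/w.sum(),(w*v).sum()/w.sum(),w.sum());print(g.astype(int)[:,:])
f=dict(np.load("pics/scene0.npz"));
for z in(.0605,.053):
  p=f["R"]@np.array([.525,.1155,z])+f["t"];print(z,f["fx"]*p[0]/p[2]+f["cx"],f["fy"]*p[1]/p[2]+f["cy"])
```

```text
328.9468262806236 212.39838530066814 3592.0
[[215 161 179 171 172 167 164 157 155 158 156]
 [164 158 157 160 159 164 163 160 167 164 168]
 [158 158 165 160 163 161 160 168 166 166 161]
 [ 95  68  64  66  75  62  63  67  68  70  66]
 [ 43  27  41  96 162 109  37  33  33  34  36]
 [ 23  40  31 118 255 231  66  29  40  42  39]
 [ 30  31  29  80 231 255  91  29  43  43  47]
 [ 32  32  30  61 180 255 185  50  36  45  46]
 [ 23  27  29  33 115 255 255  88  34  40  44]
 [ 29  33  36  29  71 212 255 122  35  35  45]
 [ 31  30  28  37  61 173 255 157  45  37  46]
 [ 29  28  34  35  33  65 139 108  47  43  43]
 [ 30  34  26  30  41  38  46  41  34  41  48]
 [ 37  28  35  35  26  26  25  36  35  37  36]
 [ 56  28  25  38  31  30  27  33  29  33  30]
 [ 89  38  24  34  25  32  30  33  35  34  30]
 [ 77  38  24  33  37  34  28  33  55  62  60]
 [165  54  35  52  57  62  54  53  91  97 132]]
328.2289156626506 212.98326639892906 4482.0
[[220 169 177 183 172 169 174 162 141 142 141]
 [171 160 158 165 162 162 166 164 142 142 149]
 [164 161 165 168 166 168 170 148 144 152 145]
 [165 170 172 172 170 169 166 146 139 108  84]
 [169 167 163 161 120  94  89  61  47  49  45]
 [ 99  90  51  81 101  37  35  37  38  38  43]
 [ 33  35  79 242 255 103  31  38  44  42  42]
 [ 30  29  65 198 255 185  52  34  37  43  39]
 [ 30  35  55 182 255 242  61  31  38  43  49]
 [ 27  29  29 122 255 255  98  25  38  40  42]
 [ 28  25  19  44 168 255 190  46  40  42  44]
 [ 26  24  23  35 142 255 255  83  37  40  45]
 [ 35  29  33  19  58 180 255 106  41  42  49]
 [ 37  26  32  28  27  55  93  43  40  44  39]
 [ 38  29  34  29  28  29  38  32  36  36  32]
 [ 53  31  26  31  25  19  23  28  37  32  26]
 [ 58  36  28  22  31  33  30  36  53  49  50]
 [ 82  39  30  34  54  55  53  52  83  85 115]]
0.0605 329.3598764330822 214.0995515861807
0.053 329.2943344829241 216.02628808984326
```

The bar dropped about 1.8 px against about 1.9 px expected, so the rocker is fully on. Next is yellow.

```bash
python3 -m pendant '-2 0.6 0 0;-2 0.6 0 0;-1.4 0.4 0 0;0 0 0 0;0 0 0 0;0 0 0 0'; python3 st.py .535 .0495 .075
```

```text
clock: 4.33
tcp_pos: [0.5316, 0.059, 0.0995]
orientation: [2.376, 2.051, 0.001]
contact_force: [0.4, -0.6, 0.5]
grip_width: -0.0001
4.3333 [0.5316 0.059  0.0995] F [ 0.4 -0.6  0.5] w -0.0 tx 81.6 z [ 0.003 -0.002 -1.   ]
tool cm [-0.88  0.47  2.45]
```

```bash
python3 -m pendant '-0.9 0.4 0.8 0;0 0 0.8 0;0 0 0.5 0;0 0 0 0;0 0 0 0'; python3 st.py .535 .0495 .06
```

```text
clock: 4.75
tcp_pos: [0.5334, 0.0521, 0.0746]
orientation: [2.373, 2.058, -0.001]
contact_force: [0.7, -0.2, -0.1]
grip_width: 0.0001
4.75 [0.5334 0.0521 0.0746] F [ 0.7 -0.2 -0.1] w 0.0 tx 81.87 z [ 0.    -0.001 -1.   ]
tool cm [-0.23  0.19  1.46]
```

```bash
python3 -m pendant '-0.2 0.1 0.5 0;0 0 0.4 0;0 0 0.3 0;0 0 0 0'; python3 st.py .535 .0495 .053; python3 -m pendant '0 0 0.4 0;0 0 0.3 0;0 0 0.2 0';python3 st.py .535 .0495 .053
```

```text
clock: 5.08
tcp_pos: [0.5342, 0.0506, 0.0613]
orientation: [2.371, 2.06, -0.001]
contact_force: [0.3, -0.2, -0.4]
grip_width: 0.0002
5.0833 [0.5342 0.0506 0.0613] F [ 0.3 -0.2 -0.4] w 0.0 tx 81.95 z [ 0.    -0.001 -1.   ]
tool cm [-0.1   0.1   0.83]
clock: 5.33
tcp_pos: [0.5349, 0.0508, 0.0528]
orientation: [2.371, 2.059, 0.001]
contact_force: [-10.3, -1.0, 37.2]
grip_width: 0.0
5.3333 [0.5349 0.0508 0.0528] F [-10.3  -1.   37.2] w 0.0 tx 81.94 z [ 0.001 -0.    -1.   ]
tool cm [-0.13  0.03 -0.02]
```

Yellow hit a hard stop at z=0.0528, where fully down is 0.053. I'll lift and move to green.

```bash
python3 -m pendant '0 0 -1 0;0 0 -1.5 0;0 0 -1.5 0;0 0 0 0;0 0 0 0'; python3 st.py .526 -.0131 .09
python3 - <<'E'
from bench import r
from h import *
f=r.grab_frame("scene");np.savez("pics/scene3.npz",**f)
c=f["color"][:,:,::-1][170:300,300:420]
cv2.imwrite("pics/scene3.png",cv2.resize(c,None,fx=4.5,fy=4.5,interpolation=cv2.INTER_CUBIC))
E
```

```text
clock: 5.75
tcp_pos: [0.5347, 0.0508, 0.094]
orientation: [2.372, 2.059, 0.001]
contact_force: [1.1, -0.1, -0.6]
grip_width: 0.0001
5.75 [0.5347 0.0508 0.094 ] F [ 1.1 -0.1 -0.6] w 0.0 tx 81.93 z [ 0.001 -0.    -1.   ]
tool cm [-6.44  0.04  0.4 ]
```

View pics/scene3.png

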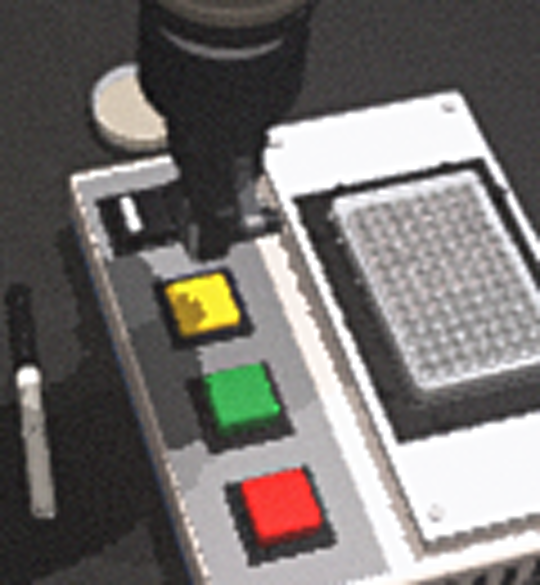

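The yellow cap at crop (205,302) now sits low in its surround, with its side faces mostly gone. Green and red are still up.

```bash
python3 -m pendant '-2 0 0 0;-2 0 0 0;-1.8 0 0 0;0 0 0 0;0 0 0 0;0 0 0 0'; python3 st.py .526 -.0131 .075
```

```text
clock: 6.3
tcp_pos: [0.5248, -0.0068, 0.09]
orientation: [-2.368, -2.062, 0.004]
contact_force: [-0.3, 1.2, -0.6]
grip_width: 0.0002
6.3 [ 0.5248 -0.0068  0.09  ] F [-0.3  1.2 -0.6] w 0.0 tx 82.1 z [-0.003 -0.    -1.   ]
tool cm [-0.61  0.21  1.5 ]
```

```bash
python3 -m pendant '-0.6 0.2 0.5 0;0 0 0.6 0;0 0 0.3 0;0 0 0 0;0 0 0 0'; python3 st.py .526 -.0131 .062
```

```text
clock: 6.72
tcp_pos: [0.526, -0.01, 0.0731]
orientation: [-2.361, -2.066, 0.005]
contact_force: [0.3, -0.3, 0.4]
grip_width: -0.0002
6.7167 [ 0.526  -0.01    0.0731] F [ 0.3 -0.3  0.4] w -0.0 tx 82.37 z [-0.005  0.001 -1.   ]
tool cm [-0.3   0.05  1.11]
```

```bash
python3 -m pendant '-0.3 0 0.5 0;0 0 0.4 0;0 0 0.1 0;0 0 0 0'; python3 st.py .526 -.0131 .053; python3 -m pendant '0 0 0.4 0;0 0 0.3 0;0 0 0.2 0';python3 st.py .526 -.0131 .053
```

```text
clock: 7.05
tcp_pos: [0.5256, -0.0125, 0.0619]
orientation: [-2.36, -2.068, 0.005]
contact_force: [-0.4, -0.0, -0.3]
grip_width: 0.0001
7.05 [ 0.5256 -0.0125  0.0619] F [-0.4 -0.  -0.3] w 0.0 tx 82.45 z [-0.005  0.001 -1.   ]
tool cm [-0.06  0.05  0.89]
clock: 7.3
tcp_pos: [0.5261, -0.0124, 0.0531]
orientation: [-2.36, -2.068, 0.003]
contact_force: [-2.3, 0.1, 8.2]
grip_width: 0.0001
7.3 [ 0.5261 -0.0124  0.0531] F [-2.3  0.1  8.2] w 0.0 tx 82.44 z [-0.004  0.002 -1.   ]
tool cm [-0.07  0.    0.01]
```

```bash
python3 -m pendant '0 0 0.2 0';python3 -m pendant '0 0 0.2 0'; sleep 0; python3 st.py .526 -.0131 .053
python3 - <<'E'
from bench import r
from h import *
for n in("scene","top"):
    f=r.grab_frame(n);np.savez(f"pics/{n}4.npz",**f)
    c=f["color"][:,:,::-1];c=c[170:320,290:450] if n=="scene" else c[110:270,240:480]
    cv2.imwrite(f"pics/{n}4.png",cv2.resize(c,None,fx=3.3,fy=3.3,interpolation=cv2.INTER_CUBIC))
E
python3 st.py
```

```text
clock: 7.38
tcp_pos: [0.5262, -0.0125, 0.0525]
orientation: [-2.36, -2.067, 0.003]
contact_force: [-12.5, 1.3, 46.6]
grip_width: -0.0001
clock: 7.47
tcp_pos: [0.5261, -0.0125, 0.0526]
orientation: [-2.36, -2.065, 0.002]
contact_force: [-11.7, 0.1, 37.6]
grip_width: -0.0002
7.4667 [ 0.5261 -0.0125  0.0526] F [-11.7   0.1  37.6] w -0.0 tx 82.38 z [-0.005  0.003 -1.   ]
tool cm [-0.06 -0.   -0.04]
7.5667 [ 0.5261 -0.0125  0.0527] F [-10.2   0.3  31.4] w 0.0 tx 82.38 z [-0.004  0.004 -1.   ]
```

View pics/scene4.png

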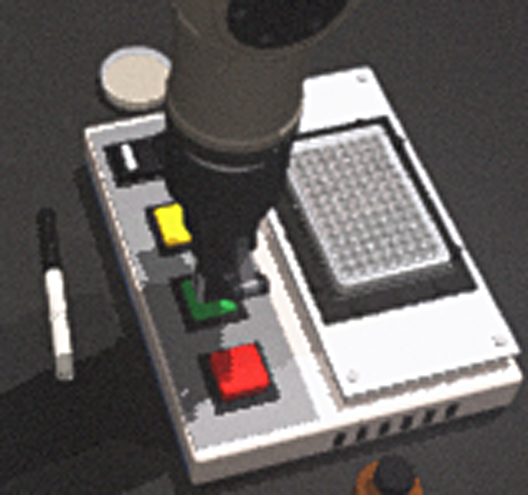

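View pics/top4.png

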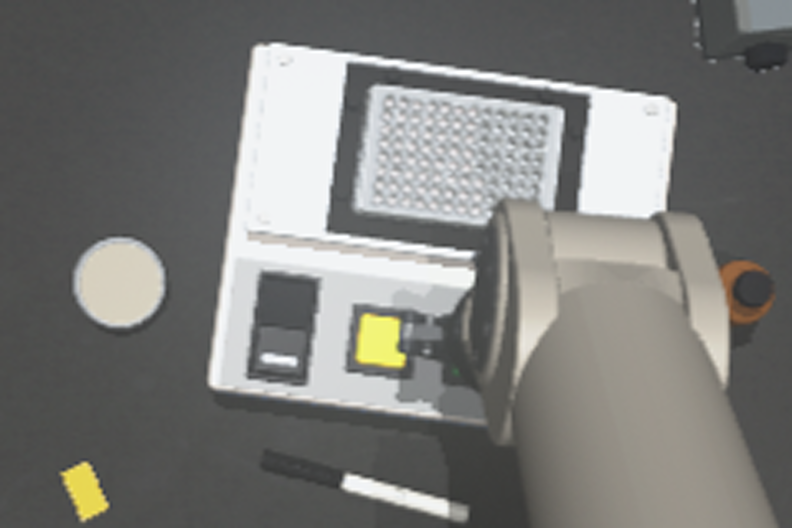

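The scene view shows green held down under the fingers, yellow low, the rocker on, red up, and the plate, bottle, dish and marker in place. I'll check that the hold force levels off before handing in.

Run:
```python
from bench import r
for i in range(16):
    r.grab_frame("top")
    o=r.get_obs()
    if i%3==0: print(round(o["clock"],2),o["contact_force"].round(1),o["tcp_pos"].round(4))
```

```text
7.62 [-10.4   0.5  30.8] [ 0.5261 -0.0125  0.0527]
7.77 [-9.4  1.2 30.7] [ 0.5261 -0.0125  0.0527]
7.92 [-8.9 -0.  30.5] [ 0.5261 -0.0125  0.0527]
8.07 [-9.7  1.3 31.1] [ 0.5261 -0.0125  0.0527]
8.22 [-10.1   0.6  30.4] [ 0.5261 -0.0125  0.0527]
8.37 [-9.2  0.5 29.8] [ 0.5261 -0.0125  0.0527]
```

The hold is steady at about 30 N, so I'm handing in.

```bash
python3 -c "
from bench import r
print(r.hand_in())"; python3 st.py
```

```text
the job is handed in; nothing more can be done
None
the job is handed in; nothing more can be done
```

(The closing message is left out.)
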